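# Feed the spent battery pack through the chute flap

## Robot

A 6-joint arm with a two-finger parallel gripper is mounted at the origin on the work surface. World frame = base frame: x ahead of the robot, y to its left, z up, the work surface at z = 0. Lengths are in m, angles in rad, forces in N, time in s.
With the tool pointing down it reaches from about 0.425 to 0.95 m from the base axis. Payload 14.7 kg.
Tool frame: the origin (TCP) lies at the very end of the fingers, on their centre line; the grasp point (between the pads) lies 19 mm behind it (ctrl.pinch_z is the distance from the TCP to the grasp point, in m); z points along the fingers, y is the direction in which the jaws open and shut (so a half turn about z gives the same grasp; the last joint's range is limited). The gripper opens to 85 mm and grips with 20 to 120 N. Pads are 22 mm wide; open, the fingers measure 114 mm over their backs; the gripper's body (76 mm by 85 mm) begins 54 mm behind the grasp point. The pads swing forward as they close: fully open they stand 13 mm farther back than shut.
Start: joints at [-0.047, 0.48, 1.596, -0, 1.065, -0.047], TCP at [0.65, 0, 0.231] pointing down, gripper open.
Joint ranges: [-2.75, 2.75], [-0.82, 2.05], [0.23, 2.67], [-1.56, 4.7], [0.09, 2.69], [-2.92, 2.92]. Speed limits (rad/s): [1.89, 1.89, 2.39, 3.01, 3.01, 3.01].

## Interface

Orientations are given as a unit quaternion [x, y, z, w].
In Python, from workcell import ctrl gives the robot as it stands. The module is installed in compiled form; this text tells all that it offers.
- The arm moves only by the shell command python3 -m creep 'ROWS' [OPENING]. ROWS is JSON, one flat list of numbers, 6 for each row, row after row: the shift along the tool's x, y, z scaled (see below), then the turn, a rotation vector about the tool's x, y, z scaled (see below). A call has 1 to 20 rows; each row shifts and turns the commanded pose from where the row before left it, along the tool's axes as they then stand; what a row does not reach is not made up. The controller multiplies each number of a shift by 0.025 m and each number of a turn by 0.08 rad. A row lasts 1/12 s, in which the tool goes at most 41.7 mm and 7.16 degrees, less where a joint would pass 70% of its speed; a pose out of reach is approached as far as the arm can. A call with a number of a shift or a turn outside -1 to 1 is refused whole. A call with a gripper value outside its range is refused whole. OPENING is the closure, from -1 (fully open) to 1 (shut), so that 0 is half open, set as the call begins (- or left out, the last holds). The fingers move at their own pace and stop on an object; the grip force is fixed at half the most. Time passes only in rows, so rows that do not move let the fingers close. It gives the time, the measured TCP pose, the force and the opening at its end, in the units of the state.
- ctrl.state(): the state, without advancing time (a new reading comes with each control period).
- ctrl.capture(name): name is "scene" or "side" or "wrist"; returns the picture (400x640x3 uint8, red, green, blue); there is no depth.
- ctrl.calibration(name): a dict with "mtx" (3x3 intrinsics, pixels), "T" (4x4, takes a point from camera to world coordinates). Camera axes: x right, y down, z forward; pixel columns grow to the right and rows downward; lengths in m; the calibration is good to about 2 mm. A picture is of the moment at which its call begins: read the wrist's pose just before it. calibration takes no time and is no camera call; for the wrist camera it gives the pose at the moment of the call.
- ctrl.finish_job(): hands the job in, once; it reports no verdict.
Trained networks look in the newest picture that a camera, given by its name, has taken for a name from the list of things; names that differ only in an ending like _2 or _b are one class to them, and where a whole thing is asked for, a point or a joint stands for the part that bears it (a point fixed in the world has none). Each returns a list of dicts, best first, with "score" (0 to 1); they miss things now and then, are a little off and sometimes report something else, mostly with a low value. They report only what shows in the picture. A call takes as long as a camera call. They do not tell look-alikes from the thing itself.
- ctrl.search_frame(camera, target): "uv" ([column, row] in pixels, amid what is visible of it).
The state is a dict: "clock": time; "joint_positions": joint angles; "dq": joint speeds; "joint_torque": joint torques, N m; "tool_pos": TCP position; "ee_rot": TCP orientation; "force": force on the tool from outside, world axes, zero at the start; "torque": the same for the moment, N m; "width": opening from 0.0 (shut) to 1.0 (fully open).
Only numpy, scipy, OpenCV 4.12 (cv2) and the standard library are available. Lean on these libraries where they do the work, as an engineer would, in place of code of your own. Each camera call takes 0.05 s, during which the arm holds its last target. There are 200 camera calls.

## Task

Using the fingertips only as pushers, slide the spent battery pack (red bands) across the deck to the mouth of the chute and push it through the yellow gravity flap until it drops down inside, then draw the fingers back out so that the flap hangs shut. Push it gently, never pinch or lift it, and leave the good pack (green bands) and everything else on the bench where they are.

Things in the scene. Friction and masses are not known exactly. Their poses are not given: they have to be found in the camera images.
- spent_pack_center (a point): centre (half-way up) of the spent battery pack: a black block with red bands round both ends, 110 mm long (its x), 50 mm wide (its y), 26 mm high (its z), about 0.3 kg. It starts lying flat on the chute's deck, to one side of the mouth, its length roughly along the feed direction.
- good_pack_center (a point): centre (half-way up) of the good battery pack: the same block with green bands, lying on the deck on the other side of the mouth. It stays where it is.
- chute: battery chute, a blue bench fixture; origin on the bench under the mouth, x the level feed direction into the chute, y left, z up. Flat aluminium deck, top 95 mm up, x -170 to 0, y -150 to 150 mm, open at the front and side edges; 12 mm lips at x = 0 beside the mouth. Behind the mouth: blue walls at y = 36 to 40 and -36 to -40 mm, x 0 to 194 mm, 73 mm above the deck.
- chute_mouth (a point): middle of the mouth's threshold, on the deck surface in the plane of the shut flap; axes as for the chute. The mouth is 72 mm wide (y -36 to 36 mm) and free up to z = 63 mm; above it a hinge pin and yellow lintel (x -2 to 10 mm, top at z = 75 mm) and a clear roof behind, same height. A slippery floor inside continues level to the sill.
- chute_sill (a point): middle of the sill's edge, 45 mm inside the mouth at deck height. Beyond it a slippery slope drops at 32 degrees to an end wall 145 mm further in: once the pack's centre has passed this edge, the pack tips, slides down by itself and stops against the end wall, its centre then about 90 mm past and 42 mm below this point. Before that it stays where it is left.
- flap (a joint): angle of the yellow gravity flap in the mouth, rad: 0 hanging shut, growing as its lower edge swings into the chute (up to 1.5). A plate 66 mm wide, 62 mm high, 3 mm thick, 80 g, hinged along its top edge 66 mm above the deck; it only swings inward, needs under 1 N, rests on whatever is under it, and falls shut by its own weight when nothing holds it.
- meter: orange multimeter lying flat, 150 x 75 x 35 mm; origin at the centre of its underside. A bystander.
- screw_jar: glass jar of radius 30 mm, 70 mm tall, standing on the bench beside the chute; origin at the centre of its underside. A bystander.
- screwdriver: screwdriver lying on the bench beside the chute, under deck height; origin under its middle. A bystander.
- spool: steel wire spool, 60 mm across, 42 mm tall; origin at the centre of its underside. A bystander.
- mug: white mug, 80 mm across, 95 mm tall; origin at the centre of its underside. A bystander.
- tape_roll: blue roll of tape lying flat, 100 mm across, 24 mm tall; origin at the centre of its underside. A bystander.
- spent_pack: the spent pack itself; origin at the centre of its underside, axes as for its centre.
Not all that is in view belongs to the job. What is shaped like the spent_pack but orange or purple is not meant.

How it is judged:
By the outcome, as a careful person would: the job done as asked, in the order asked, and still so for the second after the job is handed in, with the robot touching nothing.
It also fails if it takes over 48 s, if anything falls off the work surface, if the arm or the gripper's body presses on something with over 40 N, if the wrist force passes 120 N, or if a joint passes its speed limit or range.

## Working session

There is one attempt and no reset: what is moved stays moved. The work goes in short steps, Python scripts to look and compute and a shell command to move; the robot and the scene stay as the last step left them, time stands still between calls to the robot, and variables do not carry over. Pictures are saved under pics/ and viewed, about 8 in all and at most 12, crops included, and the job is handed in when it is done.

```bash
mkdir -p pics
cat > h.py <<'E'
import numpy as np, cv2
from workcell import ctrl
def snap(cam,fn):
    im=ctrl.capture(cam); cv2.imwrite(fn,im[:,:,::-1]); return im
def ray(cam,uv,z):
    c=ctrl.calibration(cam);K=np.array(c["mtx"]);T=np.array(c["T"])
    d=T[:3,:3]@np.linalg.solve(K,[uv[0],uv[1],1]);o=T[:3,3]
    return o+d*(z-o[2])/d[2]
def proj(cam,p):
    c=ctrl.calibration(cam);K=np.array(c["mtx"]);T=np.linalg.inv(np.array(c["T"]))
    q=K@(T[:3,:3]@np.array(p)+T[:3,3]);return q[:2]/q[2]
E
python3 - <<'E'
from h import *
np.set_printoptions(precision=3,suppress=True)
for cam in("scene","side"):
    im=snap(cam,f"pics/{cam}0.png")
    for t in("spent_pack","good_pack_center","chute","flap","screw_jar","mug"):
        print(cam,t,[(np.round(d["uv"]),round(d["score"],2),ray(cam,d["uv"],.11)) for d in ctrl.search_frame(cam,t)][:4])
s=ctrl.state();print(s["clock"],s["tool_pos"],s["ee_rot"],s["force"])
E
```

```text
scene spent_pack [(array([367., 193.]), 0.85, array([0.568, 0.173, 0.11 ])), (array([394., 260.]), 0.8, array([0.806, 0.18 , 0.11 ])), (array([267., 170.]), 0.72, array([ 0.401, -0.119,  0.11 ])), (array([340., 162.]), 0.41, array([0.427, 0.125, 0.11 ]))]
scene good_pack_center [(array([310., 202.]), 0.77, array([ 0.555, -0.01 ,  0.11 ]))]
scene chute [(array([344., 216.]), 0.85, array([0.63 , 0.079, 0.11 ]))]
scene flap []
scene screw_jar [(array([402., 208.]), 0.69, array([0.648, 0.263, 0.11 ]))]
scene mug [(array([460., 198.]), 0.96, array([0.656, 0.452, 0.11 ]))]
side spent_pack [(array([291., 276.]), 0.87, array([ 0.283, -0.197,  0.11 ])), (array([303., 184.]), 0.75, array([0.559, 0.166, 0.11 ])), (array([252., 230.]), 0.58, array([0.284, 0.038, 0.11 ]))]
side good_pack_center [(array([323., 209.]), 0.83, array([ 0.53 , -0.002,  0.11 ])), (array([332., 189.]), 0.59, array([0.626, 0.076, 0.11 ]))]
side chute [(array([331., 198.]), 0.85, array([0.587, 0.03 , 0.11 ]))]
side flap [(array([448., 295.]), 0.37, array([ 0.572, -0.489,  0.11 ]))]
side screw_jar [(array([293., 175.]), 0.57, array([0.565, 0.241, 0.11 ]))]
side mug [(array([276., 161.]), 0.64, array([0.566, 0.376, 0.11 ]))]
0.7 [0.65  0.    0.231] [ 0.707  0.707 -0.     0.   ] [ 0.525 -0.021 -1.109]
```

View pics/scene0.png

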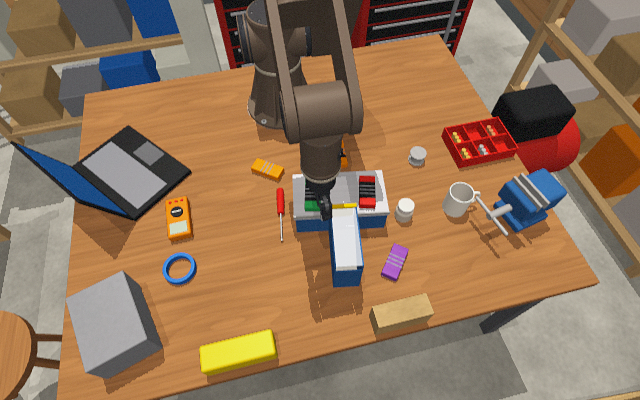

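View pics/side0.png

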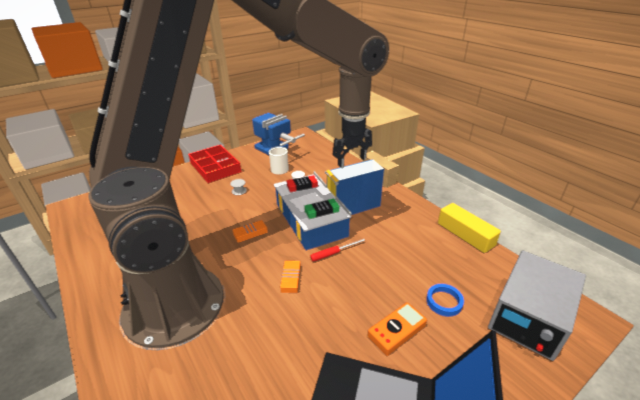

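The red-banded pack is at scene (367,193) and side (303,184). Look-alikes are the green pack at scene (310,202), orange packs at (267,170) and (340,162), and a purple one at (394,260). I choose the red one on the deck. Next is a close crop to check it.

Run:
```python
from h import *
a=cv2.imread("pics/scene0.png")[155:295,270:430]
b=cv2.imread("pics/side0.png")[150:260,250:410]
w=snap("wrist","pics/w0.png")
cv2.imwrite("pics/c1.png",cv2.resize(a,(800,700),interpolation=cv2.INTER_CUBIC)[:600])
top=cv2.resize(b,(436,300),interpolation=cv2.INTER_CUBIC)
cv2.imwrite("pics/c2.png",cv2.resize(b,(800,550),interpolation=cv2.INTER_CUBIC))
```

```text
(no output)
```

View pics/c1.png

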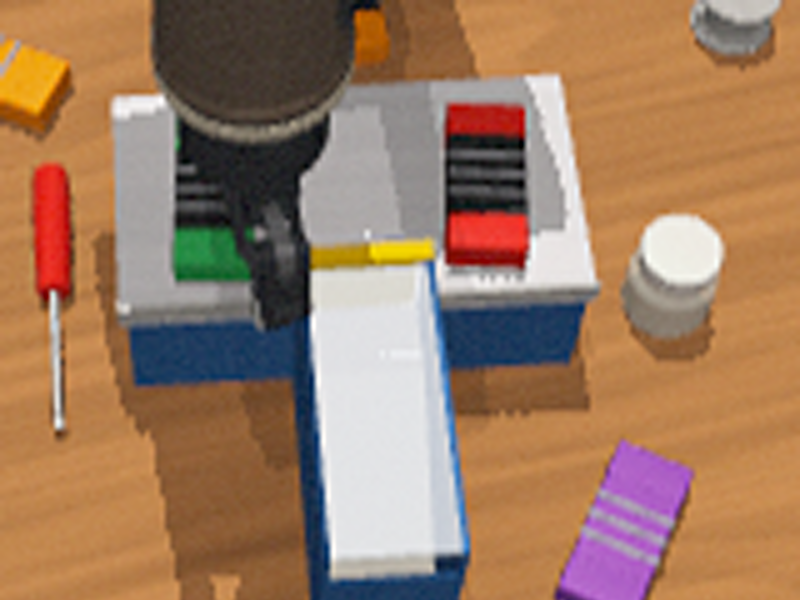

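View pics/w0.png

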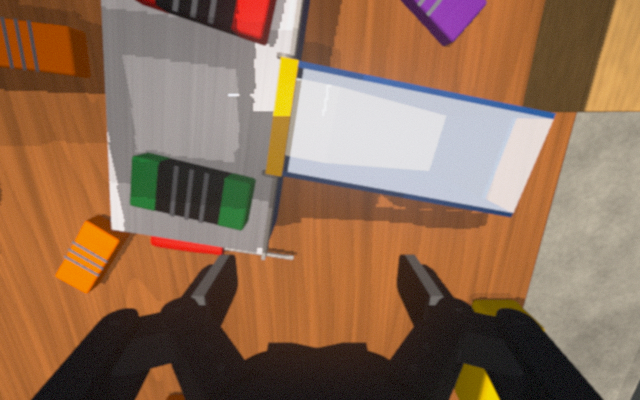

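The crop confirms it: black block with red bands, on the deck to the left of the mouth at scene (367,192). The green pack is to the right, and the mouth faces the robot. In the wrist view, the roof corners are at (303,66), (553,115), (512,215), (288,175), the deck's front right corner is at (112,231) and the red pack is at the top edge. I'll fit the chute pose.

```bash
cat > fit.py <<'E'
from h import *
from scipy.optimize import least_squares
np.set_printoptions(precision=4,suppress=True)
def W(p,q):
    c,s=np.cos(p[2]),np.sin(p[2]);return np.array([p[0]+c*q[0]-s*q[1],p[1]+s*q[0]+c*q[1],q[2]])
def cr(u,v):return(270+u/5,155+v/5)
O=[("scene",(-.17,.15,.095),cr(557,75)),("scene",(-.17,-.15,.095),cr(113,97)),
("scene",(0,-.15,.107),cr(120,310)),("scene",(0,.15,.107),cr(598,288)),
("scene",(.194,.04,.168),cr(467,550)),
("wrist",(.194,.04,.168),(553,114)),("wrist",(.194,-.04,.168),(513,215)),
("wrist",(-.17,-.15,.095),(112,231)),("wrist",(0.0,-.15,.107),(268,257)),
("wrist",(.01,-.04,.168),(287,176)),("wrist",(.01,.04,.168),(303,64))]
f=lambda p:np.concatenate([(proj(c,W(p,q))-uv)/(1 if c=="scene" else 2) for c,q,uv in O])
r=least_squares(f,[.63,.08,0],loss="soft_l1")
print(r.x,r.cost);print(f(r.x).reshape(-1,2))
E
python3 - <<'E'
exec(open("fit.py").read())
c=ctrl.calibration("wrist");print(c["T"])
p=r.x
def loc(w):
    d=np.array(w[:2])-p[:2];a,b=np.cos(p[2]),np.sin(p[2]);return np.array([a*d[0]+b*d[1],-b*d[0]+a*d[1]])
for n,u in dict(f1=cr(447,103),f2=cr(524,106),r1=cr(446,243),r2=cr(527,245)).items():print(n,loc(ray("scene",u,.121)))
print("good wrist",[loc(ray("wrist",u,.121)) for u in((134,155),(254,178),(243,227),(133,208))])
print("jar",loc(ray("scene",cr(682,232),.07)))
E
```

```text
[ 0.6229  0.0745 -0.1845] 8.418781594166287
[[ 0.1414 -0.0492]
 [-0.5974  0.0767]
 [-1.0021  0.2441]
 [ 0.2333 -0.4461]
 [ 0.275   0.3089]
 [ 3.5403 -0.0402]
 [ 0.7445  1.7158]
 [ 0.4165 -0.7214]
 [-0.8799  1.7762]
 [-1.5244  0.3353]
 [-0.694  -1.61  ]]
[[ 1.     -0.0003 -0.0007  0.6503]
 [-0.0005 -0.9507 -0.3101  0.0796]
 [-0.0006  0.3101 -0.9507  0.3726]
 [ 0.      0.      0.      1.    ]]
f1 [-0.1335  0.0693]
f2 [-0.1281  0.1187]
r1 [-0.0282  0.0568]
r2 [-0.0237  0.1066]
good wrist [array([-0.1298, -0.0565]), array([-0.0208, -0.0578]), array([-0.0258, -0.1088]), array([-0.1317, -0.1084])]
jar [-0.0575  0.2187]
```

```bash
python3 -m creep '[0,0,0,0,0,0.77, 0,0,0,0,0,0.77, 0,0,0,0,0,0.77, 0.97,-0.53,0,0,0,0, 0.97,-0.53,0,0,0,0, 0.97,-0.53,0,0,0,0, 0.97,-0.53,0,0,0,0, 0.97,-0.53,0,0,0,0, 0.97,-0.53,0,0,0,0, 0.97,-0.53,0,0,0,0, 0.97,-0.53,0,0,0,0, 0.97,-0.53,0,0,0,0, 0,0,0,0,0,0, 0,0,0,0,0,0]' 0
cat >> h.py <<'E'
P=[0.6229,0.0745,-0.1845]
def loc(w,p=P):
    d=np.array(w[:2])-p[:2];a,b=np.cos(p[2]),np.sin(p[2]);return np.array([a*d[0]+b*d[1],-b*d[0]+a*d[1]])
def st():
    s=ctrl.state();print("t",s["clock"],"chute xy",loc(s["tool_pos"]).round(4),"z",round(s["tool_pos"][2],4),"F",np.round(s["force"],1),"w",s["width"],s["ee_rot"])
E
python3 - <<'E'
from h import *
st();snap("wrist","pics/w1.png")
E
```

```text
clock: 1.92
tool_pos: [0.5724, 0.2377, 0.2313]
ee_rot: [0.769, 0.64, 0.0, 0.0]
force: [0.3, -0.5, -0.8]
width: 0.498
t 1.9167 chute xy [-0.0796  0.1512] z 0.2313 F [ 0.3 -0.5 -0.8] w 0.497794627606584 [7.68561385e-01 6.39776051e-01 3.79842869e-05 4.51089333e-06]
```

View pics/w1.png

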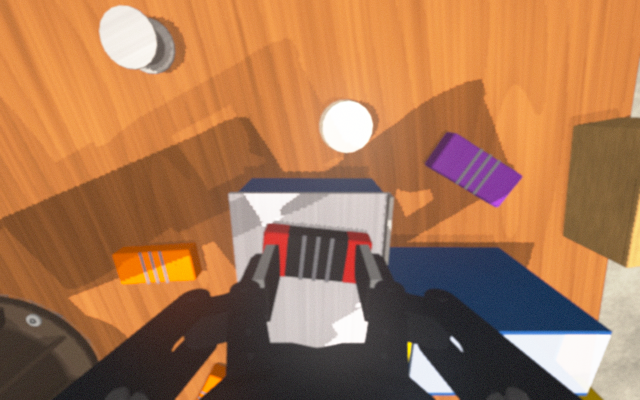

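Directly above the pack, the deck edges run parallel to the image axes, so the yaw fit is good. Pack top corners are at (265,226) and (370,238), the jar is at (346,126), and the deck's left edge is at row 190.

Run:
```python
from h import *
for n,u,z in(("FL",(265,225),.121),("RL",(371,237),.121),("deckFL",(229,193),.095),("deckRL",(391,193),.107),("jar",(346,126),.07)):print(n,loc(ray("wrist",u,z)).round(4))
```

```text
FL [-0.1297  0.1246]
RL [-0.0251  0.1118]
deckFL [-0.1703  0.1497]
deckRL [-0.0051  0.1532]
jar [-0.0483  0.2159]
```

```bash
python3 -m creep '[0,0,0.85,0,0,0, 0,0,0.85,0,0,0, 0,0,0.85,0,0,0, 0,0,0.85,0,0,0, 0,0,0.85,0,0,0, 0,0,0.85,0,0,0, 0,0,0,0,0,0, -0.25,0,0,0,0,0, -0.25,0,0,0,0,0, -0.2,0,0,0,0,0, -0.2,0,0,0,0,0, -0.2,0,0,0,0,0, -0.2,0,0,0,0,0, -0.2,0,0,0,0,0, -0.2,0,0,0,0,0]'
python3 - <<'E'
from h import *
st();snap("wrist","pics/w2.png")
E
```

```text
clock: 3.22
tool_pos: [0.5654, 0.1945, 0.1043]
ee_rot: [0.769, 0.639, 0.001, 0.0]
force: [0.8, 3.1, 3.7]
width: 0.498
t 3.2167 chute xy [-0.0785  0.1074] z 0.1043 F [0.8 3.1 3.7] w 0.49750093393437583 [7.69294169e-01 6.38894420e-01 6.04321518e-04 1.90572344e-04]
```

View pics/w2.png

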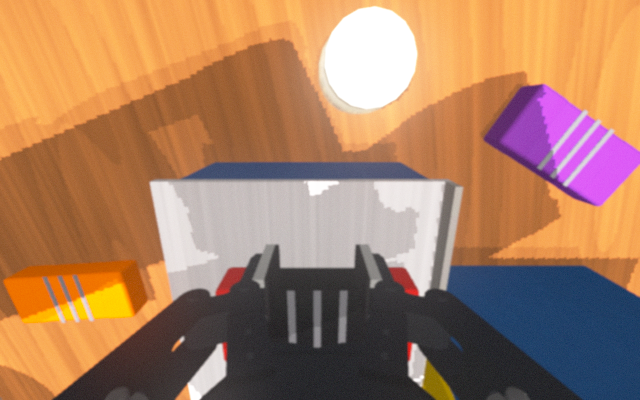

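Both fingertips (columns 265 and 368) touch the pack's left side. The pack is now square to them and centred (ends at about columns 220 and 415). Continuing to push sideways.

```bash
python3 - <<'E'
from h import *
print(loc(ray("wrist",(317,267),.121)),loc(ray("wrist",(221,290),.121)),loc(ray("wrist",(415,290),.121)))
E
python3 -m creep '[-0.2,0,0,0,0,0, -0.2,0,0,0,0,0, -0.2,0,0,0,0,0, -0.2,0,0,0,0,0, -0.2,0,0,0,0,0, -0.2,0,0,0,0,0, -0.2,0,0,0,0,0, -0.2,0,0,0,0,0, -0.2,0,0,0,0,0, -0.2,0,0,0,0,0, -0.2,0,0,0,0,0, -0.2,0,0,0,0,0, 0,0,0,0,0,0]'
python3 - <<'E'
from h import *
st();snap("wrist","pics/w3.png")
a=snap("scene","pics/s3.png")
E
```

```text
[-0.07847587  0.11097366] [-0.12893655  0.09726623] [-0.02697557  0.0971658 ]
clock: 4.35
tool_pos: [0.5536, 0.1346, 0.1036]
ee_rot: [0.769, 0.639, -0.0, -0.0]
force: [-0.8, 0.8, -0.1]
width: 0.499
t 4.35 chute xy [-0.0792  0.0464] z 0.1036 F [-0.8  0.8 -0.1] w 0.4994718450914909 [ 7.69444348e-01  6.38713695e-01 -4.55160873e-04 -5.60120773e-05]
```

View pics/w3.png

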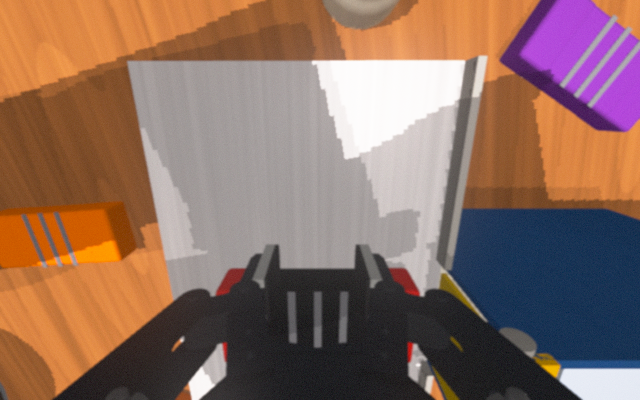

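```bash
python3 -m creep '[-0.2,0,0,0,0,0, -0.2,0,0,0,0,0, -0.03,0,0,0,0,0, 0,0,0,0,0,0, 0.4,0,0,0,0,0, 0,0,-0.9,0,0,0, 0,0,-0.9,0,0,0, 0,0,-0.9,0,0,0, -0.46,-0.91,0,0,0,0, -0.46,-0.91,0,0,0,0, -0.46,-0.91,0,0,0,0, -0.46,-0.91,0,0,0,0]'
python3 -m creep '[0,0,0,0,0,-1, 0,0,0,0,0,-1, 0,0,0,0,0,-1, 0,0,0,0,0,-1, 0,0,0,0,0,-1, 0,0,0,0,0,-1, 0,0,0,0,0,-1, 0,0,0,0,0,-1, 0,0,0,0,0,-1, 0,0,0,0,0,-1, 0,0,0,0,0,-1, 0,0,0,0,0,-1, 0,0,0,0,0,-1, 0,0,0,0,0,-1, 0,0,0,0,0,-1, 0,0,0,0,0,-1, 0,0,0,0,0,-1, 0,0,0,0,0,-1, 0,0,0,0,0,-1, 0,0,0,0,0,-0.63]' 0.5
python3 - <<'E'
from h import *
st();snap("wrist","pics/w4.png");print(ctrl.state()["joint_positions"])
E
```

```text
clock: 5.45
tool_pos: [0.4551, 0.1069, 0.1714]
ee_rot: [0.769, 0.639, 0.0, 0.0]
force: [0.3, 0.6, 0.1]
width: 0.5
clock: 7.12
tool_pos: [0.4562, 0.1071, 0.1714]
ee_rot: [0.09, 0.996, 0.0, 0.0]
force: [0.2, 0.5, -0.1]
width: 0.251
t 7.1167 chute xy [-0.1699  0.0015] z 0.1714 F [ 0.2  0.5 -0.1] w 0.25066559839285435 [9.00577131e-02 9.95936545e-01 2.62150136e-05 7.29984848e-05]
[ 1.65894220e-01  3.10455572e-01  2.06425087e+00  4.44165718e-05
  7.66730051e-01 -1.22695330e+00]
```

View pics/w4.png

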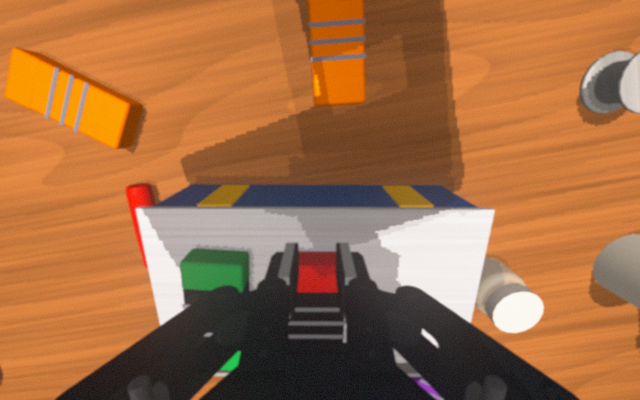

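The pack (red end at about (317,270)) is in line with the mouth and between the two fingertips in the image, and the green pack is clear at (215,272). Lowering behind it and pushing forward.

```bash
python3 - <<'E'
from h import *
print([loc(ray("wrist",u,.095)).round(4) for u in((298,251),(337,251))], [loc(ray("wrist",u,.121)).round(4) for u in((317,283),)])
E
python3 -m creep '[0,0,0.9,0,0,0, 0,0,0.9,0,0,0, 0,0,0.9,0,0,0, 0,0,0,0,0,0, -0.2,0,0,0,0,0, -0.2,0,0,0,0,0, -0.2,0,0,0,0,0, -0.2,0,0,0,0,0, -0.2,0,0,0,0,0, -0.2,0,0,0,0,0, -0.2,0,0,0,0,0, -0.2,0,0,0,0,0, -0.2,0,0,0,0,0, -0.2,0,0,0,0,0]'
python3 - <<'E'
from h import *
st();snap("wrist","pics/w5.png")
E
```

```text
[array([-0.1336, -0.0147]), array([-0.1338,  0.0194])] [array([-0.1189,  0.002 ])]
clock: 8.33
tool_pos: [0.5054, 0.0972, 0.1038]
ee_rot: [0.092, 0.996, -0.0, -0.0]
force: [-5.1, 0.6, 4.3]
width: 0.25
t 8.3333 chute xy [-0.1197  0.0007] z 0.1038 F [-5.1  0.6  4.3] w 0.24994261224260186 [ 9.24786870e-02  9.95714638e-01 -3.22905850e-05 -2.25609238e-04]
```

View pics/w5.png

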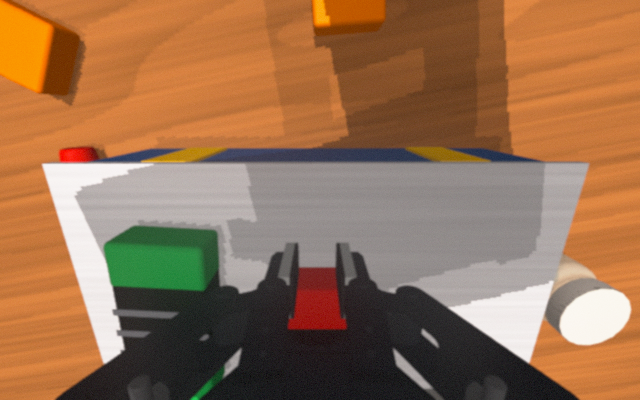

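```bash
python3 -m creep '[-0.2,0,0,0,0,0, -0.2,0,0,0,0,0, -0.2,0,0,0,0,0, -0.2,0,0,0,0,0, -0.2,0,0,0,0,0, -0.2,0,0,0,0,0, -0.2,0,0,0,0,0, -0.2,0,0,0,0,0, -0.2,0,0,0,0,0, 0,0,0,0,0,0, 0.1,0,-0.1,0,-0.8,0, 0,0,0,0,-0.8,0, 0,0,0,0,-0.8,0, 0,0,0,0,-0.8,0, 0,0,0,0,-0.8,0, 0,0,0,0,-0.8,0, 0,0,0,0,-0.8,0, 0,0,0,0,-0.4,0, 0,0,0,0,0,0]'
python3 - <<'E'
from h import *
st();print(ctrl.state()["joint_positions"]);snap("side","pics/s6.png");a=cv2.imread("pics/s6.png")[110:270,240:440]
b=cv2.imread("pics/w5.png")
cv2.imwrite("pics/c6.png",cv2.resize(a,(750,600),interpolation=cv2.INTER_CUBIC))
E
```

```text
clock: 9.97
tool_pos: [0.548, 0.0826, 0.1065]
ee_rot: [0.093, 0.976, -0.027, 0.193]
force: [-0.4, -0.8, 0.2]
width: 0.248
t 9.9667 chute xy [-0.0751 -0.0058] z 0.1065 F [-0.4 -0.8  0.2] w 0.24846951550783733 [ 0.09271382  0.9763553  -0.02704063  0.19339929]
[ 0.20373647  0.43080513  2.23401571 -0.95160636  0.2005515  -0.265362  ]
```

View pics/c6.png

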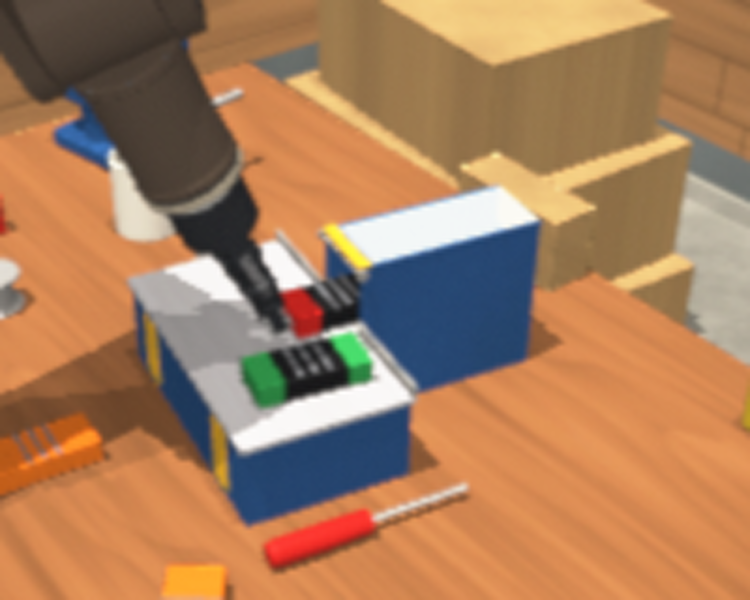

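The pack is half into the mouth at about (340,295) in the crop, the tool is tilted behind it, and the green pack is untouched. TCP y has drifted by −6 mm, so I'll work out the forward direction in tool axes.

```bash
cat >> h.py <<'E'
def axes(dx,dy,dz):
    from scipy.spatial.transform import Rotation as R
    c,s=np.cos(P[2]),np.sin(P[2]);w=np.array([c*dx-s*dy,s*dx+c*dy,dz])
    r=R.from_quat(ctrl.state()["ee_rot"]);return (r.inv().apply(w)/.025).round(3)
E
python3 - <<'E'
from h import *
print("fwd 5mm",axes(.005,0,0),"left 6mm",axes(0,.006,0),"up 5",axes(0,0,.005))
from scipy.spatial.transform import Rotation as R
m=R.from_quat(ctrl.state()["ee_rot"]).as_matrix();print([loc(np.array(P[:2])+m[:2,i]).round(3) for i in(0,1,2)],m[2])
E
```

```text
fwd 5mm [-0.185  0.002  0.076] left 6mm [ 0.     0.24  -0.004] up 5 [-0.076 -0.003 -0.185]
[array([-0.925,  0.   ]), array([0.008, 1.   ]), array([ 0.381, -0.019])] [-0.38109923 -0.01712034 -0.92437561]
```

```bash
python3 -m creep '[0,0.13,0,0,0,0, 0,0.13,0,0,0,0, -0.185,0,0.076,0,0,0, -0.185,0,0.076,0,0,0, -0.185,0,0.076,0,0,0, -0.185,0,0.076,0,0,0, -0.185,0,0.076,0,0,0, -0.185,0,0.076,0,0,0, -0.185,0,0.076,0,0,0, -0.185,0,0.076,0,0,0]'
python3 - <<'E'
from h import *
st();print("fwd 5mm",axes(.005,0,0),ctrl.state()["joint_positions"][3:])
a=snap("wrist","pics/w7.png")
E
```

```text
clock: 10.85
tool_pos: [0.5894, 0.0813, 0.1065]
ee_rot: [0.093, 0.976, -0.027, 0.193]
force: [-1.6, 1.2, 0.2]
width: 0.249
t 10.85 chute xy [-0.0341  0.0006] z 0.1065 F [-1.6  1.2  0.2] w 0.24862703517434226 [ 0.09326544  0.97646472 -0.02675868  0.19261927]
fwd 5mm [-0.185  0.002  0.076] [-0.75273064  0.22733559 -0.48642056]
```

View pics/w7.png

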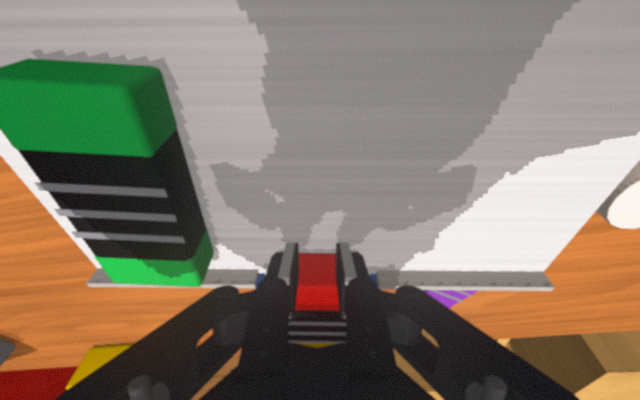

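The pack is centred between the fingers at (317,280) and entering the mouth (lips at row 280). Pushing the last stretch.

```bash
python3 -m creep '[-0.185,0,0.076,0,0,0, -0.185,0,0.076,0,0,0, -0.185,0,0.076,0,0,0, -0.185,0,0.076,0,0,0, -0.185,0,0.076,0,0,0, 0,0,0,0,0,0, 0,0,0,0,0,0, 0,0,0,0,0,0, 0,0,0,0,0,0]'
python3 - <<'E'
from h import *
st()
a=snap("scene","pics/s8.png")[155:295,270:430,::-1]; snap("wrist","pics/w8.png");b=cv2.imread("pics/w8.png")[200:400,200:440]
cv2.imwrite("pics/c8.png",np.hstack([cv2.resize(a,(400,350),interpolation=cv2.INTER_CUBIC),cv2.resize(b,(400,350))]))
E
```

```text
clock: 11.65
tool_pos: [0.6133, 0.0764, 0.1065]
ee_rot: [0.093, 0.976, -0.027, 0.193]
force: [0.3, 0.3, 0.1]
width: 0.248
t 11.65 chute xy [-0.0098  0.0001] z 0.1065 F [0.3 0.3 0.1] w 0.2480284951812613 [ 0.0931017   0.97645675 -0.02695708  0.19271118]
```

View pics/c8.png

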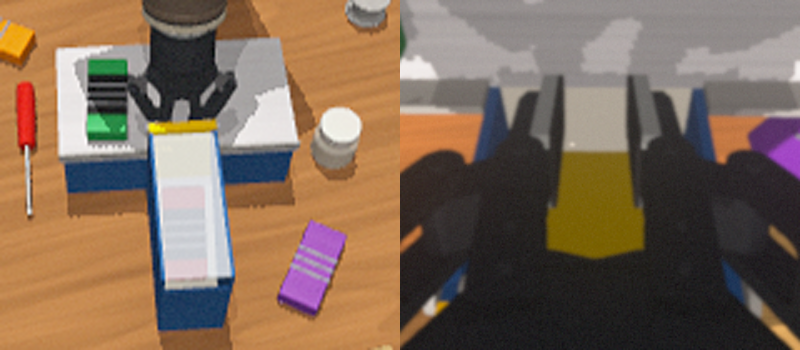

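The pack has dropped: it shows through the clear roof at the lower end of the chute (crop (185,235)). Drawing the fingers back.

```bash
python3 -m creep '[0.37,0,-0.15,0,0,0, 0.37,0,-0.15,0,0,0, 0.37,0,-0.15,0,0,0, 0.37,0,-0.15,0,0,0, 0.37,0,-0.15,0,0,0, 0.37,0,-0.15,0,0,0, -0.3,0,-0.74,0,0,0, -0.3,0,-0.74,0,0,0, -0.3,0,-0.74,0,0,0, 0,0,0,0,0,0, 0,0,0,0,0,0, 0,0,0,0,0,0, 0,0,0,0,0,0]'
python3 - <<'E'
from h import *
st()
a=snap("scene","pics/s9.png")[155:295,270:430,::-1]; snap("wrist","pics/w9.png");b=cv2.imread("pics/w9.png")
cv2.imwrite("pics/c9.png",np.hstack([cv2.resize(a,(400,350),interpolation=cv2.INTER_CUBIC),cv2.resize(b,(400,350))]))
for t in("spent_pack","good_pack_center"):
    print(t,[(np.round(d["uv"]),round(d["score"],2),loc(ray("scene",d["uv"],.053 if t[0]=="s" else .108))) for d in ctrl.search_frame("scene",t)])
E
```

```text
clock: 12.83
tool_pos: [0.554, 0.0887, 0.1652]
ee_rot: [0.093, 0.977, -0.027, 0.192]
force: [-0.5, 0.2, -0.7]
width: 0.252
t 12.8333 chute xy [-0.0703  0.0014] z 0.1652 F [-0.5  0.2 -0.7] w 0.252152786040829 [ 0.09307267  0.9765459  -0.02719289  0.19223979]
spent_pack [(array([267., 171.]), 0.92, array([-0.22194112, -0.23984358])), (array([391., 260.]), 0.58, array([0.1359499 , 0.14147245])), (array([343., 268.]), 0.45, array([ 0.15279132, -0.00634541]))]
good_pack_center [(array([176., 217.]), 0.66, array([-0.02277636, -0.51181692])), (array([312., 194.]), 0.62, array([-0.07986402, -0.08772277]))]
```

No more pictures can be viewed, so I'll check the flap by colour at the pixels where a shut flap should appear, in the wrist view.

Run:
```python
from h import *
im=cv2.imread("pics/w9.png")[:,:,::-1]
c,s=np.cos(P[2]),np.sin(P[2])
for z in(.094,.099,.105,.115,.13,.145,.16,.168):
    o=[]
    for y in(-.028,-.015,0,.015,.028):
        u=proj("wrist",[P[0]-.0015*c-s*y,P[1]-.0015*s+c*y,z]); i,j=int(round(u[1])),int(round(u[0]))
        o.append((j,i,im[i,j].tolist() if 0<=i<400 and 0<=j<640 else None))
    print(z,o)
# yellow extent in the scene pictures before/after
for f in("scene0","s8","s9"):
    h=cv2.cvtColor(cv2.imread(f"pics/{f}.png")[190:225,310:370],cv2.COLOR_BGR2HSV);print(f,cv2.inRange(h,(22,150,100),(35,255,255)).sum()//255)
```

```text
0.094 [(287, 243, [143, 138, 133]), (301, 243, [197, 188, 182]), (317, 244, [179, 169, 158]), (333, 244, [158, 152, 140]), (347, 244, [109, 103, 101])]
0.099 [(287, 248, [104, 101, 100]), (301, 248, [171, 134, 33]), (317, 248, [174, 137, 37]), (333, 248, [143, 117, 38]), (348, 248, [107, 101, 93])]
0.105 [(286, 253, [102, 98, 93]), (300, 253, [169, 134, 31]), (317, 253, [174, 138, 35]), (334, 253, [138, 110, 36]), (348, 253, [102, 96, 96])]
0.115 [(285, 262, [104, 98, 93]), (300, 262, [163, 129, 22]), (317, 262, [168, 133, 16]), (334, 262, [135, 109, 33]), (349, 262, [102, 95, 93])]
0.13 [(283, 276, [102, 98, 97]), (298, 276, [105, 85, 30]), (316, 277, [170, 136, 21]), (334, 277, [162, 128, 19]), (350, 277, [114, 109, 105])]
0.145 [(281, 292, [51, 47, 37]), (297, 293, [141, 114, 18]), (316, 293, [167, 133, 5]), (335, 293, [171, 135, 18]), (352, 293, [46, 36, 30])]
0.16 [(278, 310, [46, 41, 30]), (296, 310, [173, 164, 154]), (316, 311, [191, 183, 174]), (336, 311, [154, 147, 137]), (353, 311, [49, 41, 30])]
0.168 [(277, 321, [47, 44, 38]), (295, 321, [243, 216, 0]), (315, 321, [239, 211, 0]), (336, 321, [235, 195, 0]), (354, 322, [44, 42, 33])]
scene0 98
s8 117
s9 102
```

The yellow runs down to the expected lower edge of a shut flap (z≈0.099) with bare deck below it, so the flap is shut.

```bash
python3 -c "
from workcell import ctrl
print(ctrl.finish_job(),ctrl.state()['clock'])"
```

```text
the job is handed in; nothing more can be done
the job is handed in; nothing more can be done
```

The spent pack is down inside the chute and the flap hangs shut; I handed the job in at about 13 s of the allowed 48 s. I slid the pack sideways into line with the mouth using two half-open fingertips. Then I pushed it in from behind with the tool tilted about 22°, drew the fingers back and raised them clear.

- **Force:** the readings I took stayed at about 7 N or less. I read force only between moves.
- **Spent pack:** it showed through the clear roof at the lower end of the chute. A weak detection (score 0.45) put it about 0.15 m past the mouth, against an expected 0.135 m.
- **Flap:** in the last wrist picture, yellow reached down to the lower edge of a shut flap with bare deck below it. I checked this by pixel colour, because the limit of 12 viewed pictures was used up.
- **Good pack:** it was found at chute (−0.080, −0.088) m, within about 5 mm of where it started. The detector also gave a false hit for it at (176,217), where the meter lies.
- **Detector errors:** its top "spent pack" hits at the end were the orange and purple look-alikes, which I ignored.
- **Bystanders:** I did not measure them again. The planned path kept clear of them, and those in the last views looked unmoved.

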